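# Set the strain viewer's analyser to the index tab and clamp it

## Robot

A 6-joint arm with a two-finger parallel gripper is mounted at the origin on a cart in front of the work surface, level with it; the furniture and walls round the work are solid. World frame = base frame: x ahead of the robot, y to its left, z up, the work surface at z = 0. Lengths are in m, angles in rad, forces in N, time in s.
With the tool pointing down it reaches from about 0.25 to 0.775 m from the base axis. Payload 4 kg.
Tool frame: the origin (TCP) lies between the finger pads; the fingertips stand 11 mm ahead of it and the grasp point (between the pads) lies 8 mm behind it (env.tcp_to_tips is the z of the fingertips in the tool frame, in m); z points along the fingers, y is the line along which they close (so a half turn about z gives the same grasp; the last joint's range is limited). The gripper opens to 94 mm and grips with 3 to 60 N. Pads are 16 mm wide; open, the fingers measure 119 mm over their backs; the gripper's body (75 mm by 177 mm) begins 78 mm behind the grasp point.
Start: joints at [-1.348, 0.087, 1.371, -0, 1.684, -0.103], TCP at [0.176, -0.521, 0.217] pointing down, gripper open.
Joint ranges: [-3.1, 3.1], [-0.76, 2.03], [0.27, 2.55], [-1.08, 4.22], [0.17, 2.65], [-2.57, 2.57]. Speed limits (rad/s): [2.79, 2.79, 3.14, 3.14, 3.14, 3.14].

## Interface

Orientations are given as a unit quaternion [w, x, y, z].
In Python, from workcell import state, cams, env gives the robot as it stands.
- The arm moves only by the tool carry_out, never from a script. Its argument "rows" is a list of rows, each a list of 5 numbers: the finger opening in cm, from 0 to 9.4, then the shift along the tool's x, y, z in cm, then the turn about the tool's z in degrees. In form: [[hand, x, y, z, yaw], ...]. A call has 1 to 8 rows; each row shifts and turns the commanded pose from where the row before left it, along the tool's axes as they then stand; what a row does not reach is not made up. A row lasts 1/8 s, in which the tool goes at most 62.5 mm and 10.7 degrees, less where a joint would pass 70% of its speed; a pose out of reach is approached as far as the arm can. A call with a gripper value outside its range is refused whole. The fingers move at their own pace and stop on an object; the grip force is fixed at half the most. Time passes only in rows, so rows that do not move let the fingers close. It gives the time, the measured TCP pose, the force, the opening and the grip force at its end, in the units of the state.
- state(): the state, without advancing time (a new reading comes with each control period).
- cams.capture(name): name is "scene" or "side" or "wrist"; returns the picture (480x640x3 uint8, red, green, blue); there is no depth.
- cams.get_calibration(name): a dict with "camera_matrix" (3x3 intrinsics, pixels), "rvec" (rotation vector, rad) and "tvec" (3), from world to camera coordinates, as OpenCV has them. Camera axes: x right, y down, z forward; pixel columns grow to the right and rows downward; lengths in m; the calibration is good to about 2 mm. A picture is of the moment at which its call begins: read the wrist's pose just before it. get_calibration takes no time and is no camera call; for the wrist camera it gives the pose at the moment of the call.
- env.job_done(): hands the job in; it is judged then, once.
Trained networks look in the newest picture that a camera, given by its name, has taken for a name from the list of things; names that differ only in an ending like _2 or _b are one class to them, and where a whole thing is asked for, a point or a joint stands for the part that bears it (a point fixed in the world has none). Each returns a list of dicts, best first, with "conf" (0 to 1); they miss things now and then, are a little off and sometimes report something else, mostly with a low value. They report only what shows in the picture. A call takes as long as a camera call.
- cams.boxes_of(camera, query): "rect" ([left, top, right, bottom] in pixels, round what is visible of it).
- cams.outline_of(camera, query): "mask" (480x640 bool, what is visible of it) and "rect" ([left, top, right, bottom] in pixels, round what is visible of it).
- cams.mark_of(camera, query): "point" ([row, column] in pixels: a listed point, or the origin of a listed thing).
The state is a dict: "time_s": time; "joints": joint angles; "qd": joint speeds; "joint_efforts": joint torques, N m; "tool_pos": TCP position; "orientation": TCP orientation; "ft_force": force on the tool from outside, world axes, zero at the start; "torque": the same for the moment, N m; "opening": finger opening in m; "grasp_force": force on a finger pad.
Only numpy, scipy, OpenCV 4.12 (cv2) and the standard library are available. Lean on these libraries where they do the work, as an engineer would, in place of code of your own. Each camera call takes 0.05 s, during which the arm holds its last target. There are 200 camera calls.

## Task

Set up the strain viewer for the cup that stands in it. With closed fingertips, pushing only and never taking a lever between the fingers, swing the orange clamp lever fully open, push the lever with the blue knob round until the analyser's pointer stands exactly at the red index tab, then push the orange clamp lever fully home so that the setting is clamped. Leave the red tab, the cup and all else on the line where they are.

Things in the scene. Friction and masses are not known exactly. Their poses are not given: they have to be found in the camera images.
- viewer: The strain viewer, fixed: a grey light box 235x180x47 mm with a column at its back that carries a level light-metal scale plate, 196 mm across, top 138 mm above the belt, black marks every 5 degrees on the half toward the robot. Nothing stands above this head. Origin on the belt below the analyser's axis; -x is its front (scale side), z up.
- analyser_axis (a point): Centre of the viewer's round head, on the upright axis of the analyser, at the top of the turning ring, 152 mm above the belt. The analyser is a black ring, 132 mm across, with a dark glass; it rises 14 mm above the scale plate.
- lever_knob (a point): Middle of the upright blue knob of the analyser's lever: 16 mm diameter, from 160 to 192 mm above the belt, 70 mm from the analyser's axis. It stands on a steel lug (top at 153 mm) and turns with the ring. With the clamp open, pushing it along its arc takes about 3 to 5 N; it stays where it is left. The x axis points inward to the analyser's axis.
- pointer_tip (a point): Tip of the black pointer that juts out of the lug below the lever knob, on the same radius, 90 mm from the analyser's axis, 146 mm above the belt. The x axis points inward to the analyser's axis.
- tab_nose (a point): Inner nose of the red index tab (11 mm wide, 14 mm long, top 142 mm above the belt) clipped over the rim of the scale plate; the nose is 89 mm from the analyser's axis. It marks the wanted setting and is not to be moved. The x axis points inward to the analyser's axis, so the analyser is set when the pointer's and the tab's x axes agree.
- clamp_pivot (a point): Top of the hub on which the orange clamp lever turns about an upright axis, 163 mm above the belt (a screw rises 2 mm more), 86 mm from the analyser's axis, on the right of the head as the robot sees it. The black clamp housing below it rises to 151 mm above the belt.
- clamp_knob (a point): Middle of the upright orange knob at the end of the clamp lever, 48 mm from the pivot: 15 mm diameter, its free part from 160 (top of the 9 mm wide lever arm) to 192 mm above the belt; the point is at 176 mm. Home, the lever lies along the ring, pointing away from the robot; open, it points outward, away from the ring. Pushing the knob takes about 4 to 6 N; it stays where left.
- analyser (a joint): Angle of the analyser, rad: 0 with the pointer at the middle of the scale, growing anticlockwise seen from above (the lever moves to the robot's right), stops at -1.4 and 1.4. It is set when it equals joint index_tab. While the clamp is home a brake shoe holds the ring fast against some 15 N at the knob.
- index_tab (a joint): Angle of the red index tab on the same scale as joint analyser, rad. At the start it is 0.45 to 2.1 rad further anticlockwise than the analyser.
- clamp_lever (a joint): Angle of the orange clamp lever, rad: 0 fully home (brake on, a stop), growing clockwise seen from above as it swings outward, 1.4 fully open (a stop). The brake leaves the ring at about 0.45.
- cup_under_test: White fluted plastic cup, 65 mm across and 68 mm high, standing loose on the lit round screen under the analyser; origin at the middle of its foot.
- waiting_cup: White fluted cup, 65x65x68 mm, standing on the belt to the left; bystander. Origin at the middle of its foot.
- waiting_cup_2: Blue-green fluted cup, 65x65x68 mm, standing on the belt to the left; bystander. Origin at the middle of its foot.
- stamp: Inspection stamp with a brown turned handle, 24x40x59 mm, standing on the right; bystander. Origin at its underside.
- ink_pad: Red and black ink pad tin, 52x76x18 mm, lying on the right; bystander. Origin at its underside.
- cards: Pack of blue and yellow trace cards, 57x86x10 mm, lying on the right; bystander. Origin at its underside.
- marker: White felt marker with a blue cap, 21x135x18 mm, lying on the right; bystander. Origin at its underside.
- brush: Flux brush with a wooden handle, 14x155x14 mm, lying on the left; bystander. Origin at its underside.

How it is judged:
On the way, in this order (a step that is already met when the one before it is completed fails the run):
1. the orange clamp lever is swung open (value of joint clamp_lever above 0.9 rad), for 0.2 s.
2. with the clamp open, the analyser's pointer is pushed to the red tab (angle between the x axis of pointer_tip and the x axis of tab_nose, either way round below 0.05 rad and value of joint clamp_lever above 0.9 rad), for 0.2 s.
At the end, for the whole second after the job is handed in: The pointer is within 0.05 rad (about 3 degrees) of the red tab, the orange clamp lever is home (within 0.12 rad of its stop), the analyser is at rest, the tab has not shifted (3 mm) and the cup stands upright in the viewer (angle between the x axis of pointer_tip and the x axis of tab_nose, either way round below 0.05 rad and value of joint clamp_lever below 0.12 rad and distance of tab_nose from where it was at the start of the episode below 0.003 m and angle between cup_under_test's own z axis and vertical below 0.1 rad and velocity of joint analyser between -0.02 and 0.02 rad/s); the robot touches nothing.
It fails at once if the blue knob is taken between the fingers (the middle of the grip within 8 mm of its axis) (horizontal distance between the grasp point and lever_knob below 0.008 m and z of the grasp point in the frame of lever_knob below 0.03 m).
It fails at once if the orange knob is taken between the fingers (the middle of the grip within 8 mm of its axis) (horizontal distance between the grasp point and clamp_knob below 0.008 m and z of the grasp point in the frame of clamp_knob below 0.03 m).
It fails at once if the red index tab is shifted by more than 3 mm (distance of tab_nose from where it was at the start of the episode above 0.003 m).
It fails at once if the cup under test, or another loose thing, is moved by more than 15 mm (distance of any of cup_under_test, waiting_cup, waiting_cup_2, stamp, ink_pad, cards, marker, brush from where it was at the start of the episode above 0.015 m).
It also fails if it takes over 64 s, if anything falls off the work surface, if the arm or the gripper's body presses on something with over 40 N, if the wrist force passes 120 N, or if a joint passes its speed limit or range.

## Working session

There is one attempt and no reset: what is moved stays moved. The work goes in short steps, Python scripts to look and compute and a tool call to move; the robot and the scene stay as the last step left them, time stands still between calls to the robot, and variables do not carry over. Pictures are saved under pics/ and viewed, at most 10 in all, crops included, and the job is handed in when it is done.

Besides the shell and the picture viewer there is one more tool, called after "Emit:" as a command line: name --pt "numbers of a row" for each row, then --argument value for the rest. carry_out: Moves the arm, as the interface text tells. Its arguments: {"type":"object","properties":{"rows":{"type":"array"}},"required":["rows"]}

```bash
mkdir -p pics; ls; cat > h.py <<'E'
import numpy as np, cv2
from workcell import state, cams, env
from scipy.spatial.transform import Rotation as R
def ray(cam,pt):
    c=cams.get_calibration(cam);K=np.array(c["camera_matrix"]);Rm=cv2.Rodrigues(np.array(c["rvec"],float))[0];t=np.array(c["tvec"],float).ravel()
    d=Rm.T@np.linalg.solve(K,[pt[1],pt[0],1.]);return -Rm.T@t,d
def at_z(cam,pt,z):
    o,d=ray(cam,pt);return o+d*(z-o[2])/d[2]
Z=dict(analyser_axis=.152,lever_knob=.176,pointer_tip=.146,tab_nose=.142,clamp_pivot=.163,clamp_knob=.176)
def marks(cam,names=Z):
    for n in names:
        r=cams.mark_of(cam,n)
        for q in r[:2]: print(cam,n,round(q["conf"],2),np.round(q["point"]),np.round(at_z(cam,q["point"],Z[n]),4))
def snap(cam,f): 
    im=cams.capture(cam);cv2.imwrite("pics/"+f,im[:,:,::-1]);return im
E
python3 - <<'E'
from h import *
s=state();print(s["time_s"],s["tool_pos"],s["orientation"],R.from_quat(s["orientation"],scalar_first=True).as_matrix().round(3))
for c in("scene","side"):
    snap(c,c+"0.png");marks(c);print(ray(c,(240,320)))
E
```

```text
pics
0.0 [ 0.17592327 -0.52055912  0.21532352] [-1.08999330e-03  9.86760596e-01  1.62179944e-01 -6.97257681e-05] [[ 0.947  0.32  -0.   ]
 [ 0.32  -0.947  0.002]
 [ 0.    -0.002 -1.   ]]
scene analyser_axis 0.7 [250. 311.] [0.5171 0.0824 0.152 ]
scene lever_knob 0.67 [265. 323.] [0.4549 0.1089 0.176 ]
scene pointer_tip 0.82 [282. 327.] [0.4327 0.1182 0.146 ]
scene pointer_tip 0.62 [294. 317.] [0.4271 0.1527 0.146 ]
scene tab_nose 0.46 [255. 351.] [0.4517 0.025  0.142 ]
scene clamp_pivot 0.75 [224. 336.] [ 0.5292 -0.008   0.163 ]
scene clamp_pivot 0.65 [242. 445.] [ 0.3202 -0.1328  0.163 ]
scene clamp_knob 0.57 [214. 316.] [0.5752 0.0104 0.176 ]
(array([0.02180453, 0.52674258, 0.8520079 ]), array([ 0.51139009, -0.48627601, -0.70902995]))
side lever_knob 0.98 [243. 346.] [0.4591 0.1112 0.176 ]
side pointer_tip 0.93 [259. 353.] [0.4437 0.1165 0.146 ]
side pointer_tip 0.6 [202. 304.] [ 0.6    -0.0523  0.146 ]
side tab_nose 0.7 [392. 278.] [0.4707 0.4221 0.142 ]
side tab_nose 0.62 [231. 360.] [0.453  0.0181 0.142 ]
side clamp_knob 0.71 [291. 323.] [0.461 0.248 0.176]
side clamp_knob 0.6 [202. 301.] [ 0.5876 -0.0041  0.176 ]
(array([0.30220549, 0.75597089, 0.66498498]), array([ 0.24757898, -0.76990386, -0.58876998]))
```

```bash
cd pics; python3 -c "
import cv2,numpy as np
a=cv2.resize(cv2.imread('scene0.png')[170:330,220:420],(800,640),interpolation=2)[:590];b=cv2.imread('side0.png')
cv2.imwrite('a.png',a);cv2.imwrite('b.png',b)"
```

```text
(no output)
```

View pics/a.png

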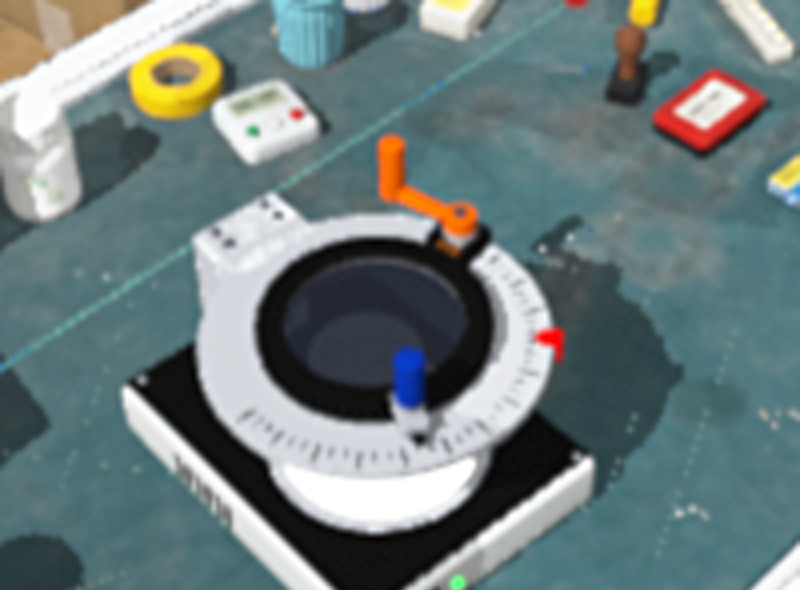

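View pics/b.png

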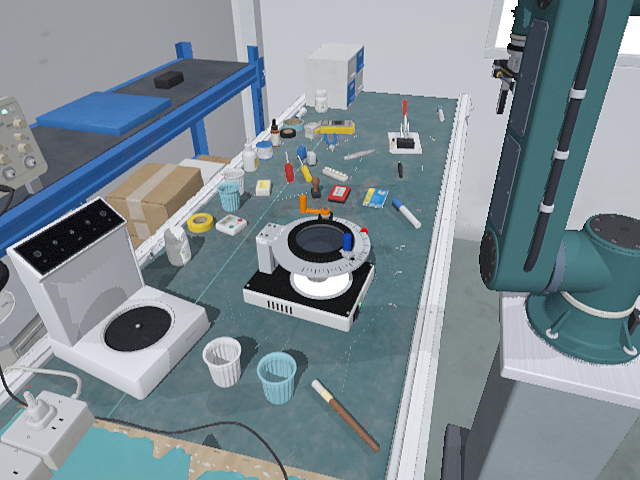

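The views show the blue knob at the front of the scale, the red tab to its right, and the clamp lever home. I'll raise the arm, square the tool, and close the fingers.

Emit:
carry_out --pt "0 0 0 -5.5 9.3" --pt "0 0 0 -5.5 9.3" --pt "0 0 0 -5.5 0" --pt "0 1 -5 0 0" --pt "0 2 -5 0 0" --pt "0 2 -5 0 0" --pt "0 2 -5 0 0" --pt "0 2 -5 0 0"

```text
time_s: 1.7
tool_pos: [0.266, -0.2693, 0.3817]
orientation: [0.0, 1.0, 0.0, 0.0]
ft_force: [0.3, -0.6, -0.2]
opening: 0.0174
grasp_force: 0.0
```

Emit:
carry_out --pt "0 3 -5 0 0" --pt "0 3 -5 0 0" --pt "0 3 -5 0 0" --pt "0 3 -5 0 0" --pt "0 3 -5 0 0" --pt "0 0 -3 0 0" --pt "0 0 0 0 0" --pt "0 0 0 0 0"

```text
time_s: 2.7
tool_pos: [0.4153, 0.0086, 0.3816]
orientation: [0.0, 1.0, 0.0, 0.0]
ft_force: [0.4, 0.3, -0.1]
opening: 0.0005
grasp_force: 0.0
```

```bash
python3 - <<'E'
from h import *
s=state();M=R.from_quat(s["orientation"],scalar_first=True).as_matrix();print(s["time_s"],s["tool_pos"],M.round(3),s["opening"])
snap("wrist","w1.png");marks("wrist")
o,d=ray("wrist",(240,320));print(o,d,M.T@(o-s["tool_pos"]))
E
```

```text
2.7 [0.41530906 0.00861391 0.38164697] [[ 1.     0.001  0.   ]
 [ 0.001 -1.    -0.001]
 [ 0.     0.001 -1.   ]] 0.0005093939344245109
wrist lever_knob 0.89 [178. 210.] [0.4562 0.109  0.176 ]
wrist lever_knob 0.21 [118. 265.] [0.5118 0.0542 0.176 ]
wrist pointer_tip 0.86 [191. 207.] [0.4391 0.1218 0.146 ]
wrist tab_nose 0.62 [176. 306.] [0.4546 0.0171 0.142 ]
wrist clamp_pivot 0.68 [ 92. 330.] [ 0.5351 -0.0072  0.163 ]
wrist clamp_knob 0.62 [ 32. 326.] [ 0.5835 -0.0023  0.176 ]
[0.49273097 0.00982347 0.54974304] [-0.25597388 -0.0189977  -0.96675119] [ 0.0775012  -0.00103144 -0.16806071]
```

View pics/w1.png

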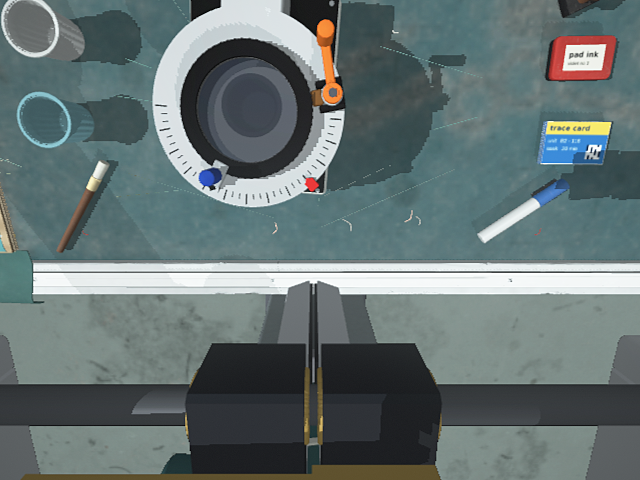

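The wrist view is clear: blue knob at (178,208), tab at (184,312), clamp pivot at (92,332) and orange knob at about (28,326). I'll go to the ring side of the clamp knob and stop above it for a check.

Emit:
carry_out --pt "0 4.2 -0.4 0 -5.8" --pt "0 4.2 0 0 0" --pt "0 4.2 0 0 0" --pt "0 4.1 0.2 0 0" --pt "0 0 0 -0.1 0" --pt "0 0 0 5.5 0" --pt "0 0 0 5.5 0" --pt "0 0 0 4 0"

```text
time_s: 4.05
tool_pos: [0.5803, 0.0237, 0.2305]
orientation: [-0.0, 0.999, 0.051, -0.001]
ft_force: [0.2, 0.9, -0.7]
opening: 0.0003
grasp_force: 0.0
```

```bash
python3 - <<'E'
from h import *
s=state();M=R.from_quat(s["orientation"],scalar_first=True).as_matrix();print(s["time_s"],s["tool_pos"],M.round(3),s["joints"])
snap("wrist","w2.png");marks("wrist")
E
```

```text
4.05 [0.58028428 0.02374249 0.23046444] [[ 0.995  0.102 -0.002]
 [ 0.102 -0.995 -0.   ]
 [-0.002 -0.    -1.   ]] [-5.66128893e-02  1.55323799e-01  1.26786014e+00 -1.83188576e-04
  1.72024730e+00  1.41220755e+00]
wrist analyser_axis 0.56 [332. 235.] [0.5171 0.0748 0.152 ]
wrist lever_knob 0.57 [423. 175.] [0.456  0.1094 0.176 ]
wrist clamp_pivot 0.68 [331. 354.] [ 0.5344 -0.0093  0.163 ]
wrist clamp_knob 0.88 [269. 355.] [ 0.5844 -0.0017  0.176 ]
```

View pics/w2.png

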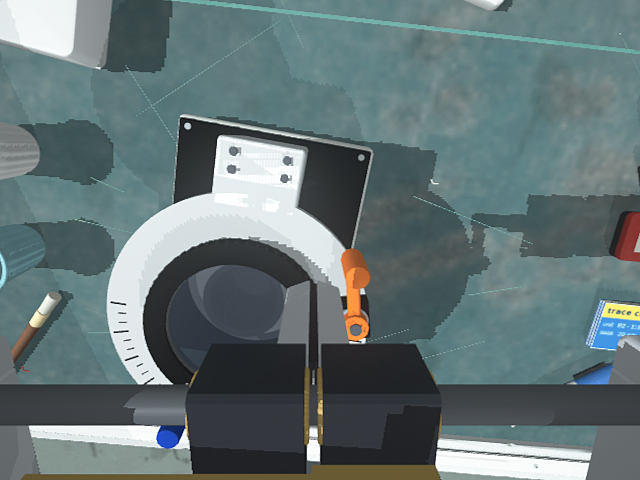

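Emit:
carry_out --pt "0 0 0 2.5 0" --pt "0 0 0 2.3 0" --pt "0 0 0.3 0 0" --pt "0 0 0.3 0 0" --pt "0 0.16 0.43 0 5" --pt "0 0.16 0.43 0 5" --pt "0 0.16 0.43 0 5" --pt "0 0.16 0.43 0 5"

```text
time_s: 5.4
tool_pos: [0.5902, 0.0022, 0.1869]
orientation: [-0.002, 0.992, -0.124, 0.002]
ft_force: [2.5, 3.2, -1.3]
opening: 0.0004
grasp_force: 2.2
```

Emit:
carry_out --pt "0 0.16 0.43 0 5" --pt "0 0.16 0.43 0 5" --pt "0 0.16 0.43 0 5" --pt "0 0.16 0.43 0 5" --pt "0 0.16 0.43 0 5" --pt "0 0.16 0.43 0 5" --pt "0 0.16 0.43 0 5" --pt "0 0.16 0.43 0 5"

```text
time_s: 6.4
tool_pos: [0.5851, -0.0348, 0.1872]
orientation: [-0.002, 0.89, -0.456, 0.005]
ft_force: [6.6, 0.4, -2.2]
opening: 0.0005
grasp_force: 2.7
```

```bash
python3 - <<'E'
from h import *
s=state();M=R.from_quat(s["orientation"],scalar_first=True).as_matrix();print(s["time_s"],s["tool_pos"],M.round(3)[:2,0],s["joints"][5],s["ft_force"])
snap("wrist","w3.png");marks("wrist",["clamp_pivot","clamp_knob","analyser_axis"])
E
```

```text
6.4 [ 0.5850828  -0.03475751  0.18719983] [ 0.584 -0.812] 2.3613348760402895 [ 6.56293303  0.4170566  -2.18408115]
wrist clamp_knob 0.94 [298. 351.] [ 0.5685 -0.045   0.176 ]
```

Emit:
carry_out --pt "0 0 0.4 0 0" --pt "0 0 0.4 0 0" --pt "0 -0.1 0.4 0 0" --pt "0 -0.1 0.4 0 0" --pt "0 -0.1 0.3 0 0" --pt "0 0 0 0 0" --pt "0 0 0 0 0"

```text
time_s: 7.48
tool_pos: [0.5686, -0.0433, 0.1878]
orientation: [-0.003, 0.891, -0.455, 0.006]
ft_force: [8.7, 0.1, -1.4]
opening: 0.0004
grasp_force: 3.6
```

```bash
python3 - <<'E'
from h import *
s=state();print(s["time_s"],s["tool_pos"],s["joints"][5],s["ft_force"])
snap("wrist","w4.png");snap("side","s4.png");marks("wrist",["clamp_pivot","clamp_knob"]);marks("side",["clamp_knob"])
E
```

```text
7.475 [ 0.56863342 -0.04333456  0.18778833] 2.338640343736106 [ 8.66180313  0.05377146 -1.44179487]
wrist clamp_pivot 0.86 [367. 324.] [ 0.5347 -0.0062  0.163 ]
wrist clamp_knob 0.57 [296. 348.] [ 0.5542 -0.0534  0.176 ]
side clamp_knob 0.63 [192. 324.] [ 0.5531 -0.0577  0.176 ]
```

Emit:
carry_out --pt "0 -0.1 0.2 0 0" --pt "0 -0.1 0.2 0 0" --pt "0 -0.1 0.2 0 0" --pt "0 0 0 0 0"

```text
time_s: 8.22
tool_pos: [0.568, -0.0434, 0.1883]
orientation: [-0.007, 0.891, -0.454, 0.012]
ft_force: [23.2, 2.9, -6.7]
opening: 0.0008
grasp_force: 10.3
```

```bash
python3 - <<'E'
from h import *
s=state();print(s["time_s"],s["tool_pos"],s["joints"][5],s["ft_force"])
snap("wrist","w5.png");marks("wrist",["clamp_pivot","clamp_knob"])
E
```

```text
8.225 [ 0.56796408 -0.04335115  0.18828457] 2.3344100700151196 [23.24542947  2.8703836  -6.69598622]
wrist clamp_pivot 0.86 [365. 321.] [ 0.5365 -0.0063  0.163 ]
wrist clamp_knob 0.8 [296. 353.] [ 0.5517 -0.055   0.176 ]
```

Emit:
carry_out --pt "0 0 -1 0 0" --pt "0 0 -1 0 0" --pt "0 0 0 -5 0" --pt "0 0 0 -5.5 -9.1" --pt "0 0 0 -0.5 -9.1" --pt "0 0 0 0 -9.1"

```text
time_s: 9.12
tool_pos: [0.5742, -0.0326, 0.2968]
orientation: [0.0, 0.973, -0.23, 0.001]
ft_force: [-0.1, -0.7, 0.6]
opening: 0.0006
grasp_force: 0.0
```

Emit:
carry_out --pt "0 -4.4 -2.5 0 0" --pt "0 -4.4 -2.5 0 0" --pt "0 -4.4 -2.5 0 0" --pt "0 -4.4 -2.5 0 0" --pt "0 0 0 0 0"

```text
time_s: 9.75
tool_pos: [0.4603, 0.1383, 0.2957]
orientation: [-0.0, 0.973, -0.23, 0.0]
ft_force: [0.5, -0.9, 0.4]
opening: 0.0004
grasp_force: 0.0
```

```bash
python3 - <<'E'
from h import *
s=state();M=R.from_quat(s["orientation"],scalar_first=True).as_matrix();print(s["time_s"],s["tool_pos"],M.round(3)[:2,0],s["joints"][5],s["ft_force"])
im=snap("wrist","w6.png");marks("wrist");marks("scene",["clamp_knob"])
E
```

```text
9.75 [0.46025962 0.1383277  0.29568987] [ 0.895 -0.447] 2.2080003068565244 [ 0.47343103 -0.89836952  0.41710855]
wrist analyser_axis 0.97 [135. 350.] [0.5207 0.0748 0.152 ]
wrist lever_knob 0.64 [230. 352.] [0.4567 0.1055 0.176 ]
wrist pointer_tip 0.6 [241. 341.] [0.4453 0.1181 0.146 ]
wrist tab_nose 0.8 [176. 448.] [0.454  0.0145 0.142 ]
wrist clamp_pivot 0.88 [ 61. 446.] [ 0.5362 -0.0085  0.163 ]
wrist clamp_knob 0.18 [314. 198.] [0.4503 0.2475 0.176 ]
scene clamp_knob 0.57 [214. 316.] [0.5752 0.0104 0.176 ]
```

View pics/w6.png

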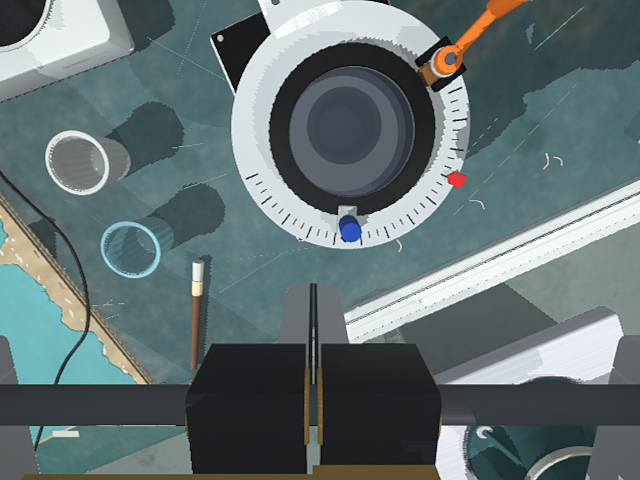

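The clamp is open, pointing outward to the upper right. Blue knob is at (230,350) and tab at (179,456). Next I'll lower the fingers on the left of the knob and push it round.

Emit:
carry_out --pt "0 1.2 0 0 0" --pt "0 0 0 5 0" --pt "0 0 0 4 0" --pt "0 0 0 2.3 0" --pt "0 0 0.4 0 0" --pt "0 0 0.35 0 0" --pt "0 -0.15 0.62 0 -5" --pt "0 -0.15 0.62 0 -5"

```text
time_s: 11.15
tool_pos: [0.4626, 0.1149, 0.183]
orientation: [-0.002, 0.989, -0.145, 0.002]
ft_force: [2.1, 4.4, -3.7]
opening: 0.0004
grasp_force: 1.8
```

Emit:
carry_out --pt "0 -0.15 0.62 0 -5" --pt "0 -0.15 0.62 0 -5" --pt "0 -0.15 0.62 0 -5" --pt "0 -0.15 0.62 0 -5" --pt "0 -0.15 0.62 0 -5" --pt "0 -0.15 0.62 0 -5" --pt "0 -0.15 0.62 0 -5" --pt "0 0 0 0 0"

```text
time_s: 12.15
tool_pos: [0.4504, 0.0717, 0.1829]
orientation: [-0.0, 0.988, 0.157, 0.001]
ft_force: [-0.7, 2.0, -0.8]
opening: 0.0009
grasp_force: 1.0
```

```bash
python3 - <<'E'
from h import *
s=state();M=R.from_quat(s["orientation"],scalar_first=True).as_matrix();print(s["time_s"],s["tool_pos"],M.round(3)[:2,0],s["joints"][5],s["ft_force"])
print(M.T@(s["tool_pos"]-np.array([.52,.0755,.176])))
im=snap("wrist","w7.png");marks("wrist")
snap("scene","s7.png");marks("scene");snap("side","d7.png");marks("side")
E
```

```text
12.15 [0.45040473 0.07165333 0.18292148] [0.951 0.31 ] 1.2879013068111498 [-0.7461794   1.97262226 -0.81539265]
[-0.06733338 -0.01794501 -0.00709917]
wrist analyser_axis 0.67 [162. 348.] [0.5189 0.0765 0.152 ]
wrist lever_knob 0.96 [312. 357.] [0.4515 0.05   0.176 ]
wrist tab_nose 0.71 [299. 401.] [0.4535 0.0189 0.142 ]
wrist clamp_pivot 0.63 [188. 521.] [ 0.5334 -0.0075  0.163 ]
scene analyser_axis 0.91 [252. 313.] [0.5106 0.0832 0.152 ]
scene lever_knob 0.61 [249. 345.] [0.4522 0.0448 0.176 ]
scene pointer_tip 0.83 [264. 351.] [0.4323 0.0479 0.146 ]
scene tab_nose 0.56 [257. 354.] [0.4448 0.0241 0.142 ]
side analyser_axis 0.84 [236. 318.] [0.5264 0.0726 0.152 ]
side lever_knob 0.74 [228. 354.] [0.4566 0.0617 0.176 ]
side pointer_tip 0.88 [238. 368.] [0.4303 0.0437 0.146 ]
side tab_nose 0.54 [230. 359.] [0.4553 0.0173 0.142 ]
side clamp_pivot 0.64 [207. 324.] [ 0.5401 -0.0167  0.163 ]
side clamp_pivot 0.59 [197. 374.] [ 0.4491 -0.0896  0.163 ]
side clamp_knob 0.46 [190. 326.] [ 0.5501 -0.0655  0.176 ]
```

View pics/w7.png

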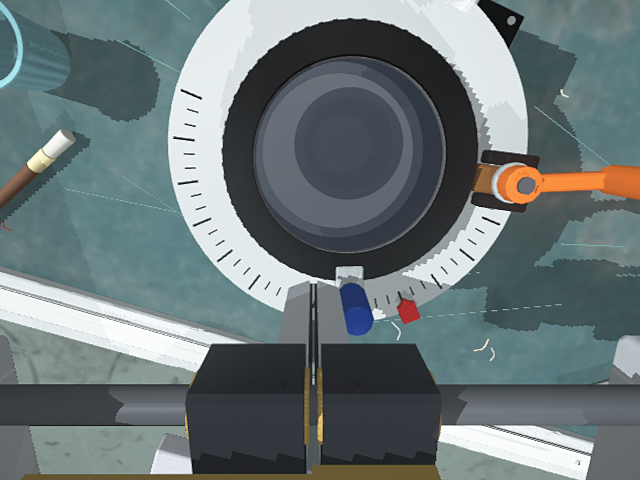

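Emit:
carry_out --pt "0 -0.15 0.62 0 -5" --pt "0 -0.15 0.62 0 -5" --pt "0 -0.13 0.49 0 -4" --pt "0 0 0 0 0"

```text
time_s: 13.7
tool_pos: [0.4525, 0.054, 0.1813]
orientation: [-0.0, 0.961, 0.277, -0.0]
ft_force: [0.2, 2.8, -0.5]
opening: 0.0003
grasp_force: 0.9
```

```bash
python3 - <<'E'
from h import *
s=state();M=R.from_quat(s["orientation"],scalar_first=True).as_matrix();print(s["time_s"],s["tool_pos"],M.round(3)[:2,0],s["ft_force"])
print(M.T@(s["tool_pos"]-np.array([.52,.0755,.176])))
im=snap("wrist","w8.png");marks("wrist")
cv2.imwrite("pics/w8c.png",cv2.resize(im[220:370,280:480,::-1],(800,600),interpolation=2))
def red(c,im):
    i=im.astype(int);m=((i[...,0]>120)&(i[...,1]<60)&(i[...,2]<60)).astype(np.uint8)
    n,l,st,ce=cv2.connectedComponentsWithStats(m)
    for k in range(1,n):
        if st[k,4]>15:
            w=at_z(c,ce[k][::-1],.141);print("red",c,st[k],ce[k].round(1),w.round(4))
red("wrist",im);red("wrist",cv2.imread("pics/w7.png")[:,:,::-1]) if 0 else 0
E
```

```text
13.7 [0.45245207 0.05402624 0.18132412] [0.847 0.531] [ 0.20786006  2.77699408 -0.50560533]
[-0.06863093 -0.01771266 -0.00531491]
wrist analyser_axis 0.86 [161. 348.] [0.5182 0.0757 0.152 ]
wrist lever_knob 0.56 [308. 356.] [0.4608 0.0357 0.176 ]
wrist tab_nose 0.58 [308. 366.] [0.4529 0.0189 0.142 ]
wrist clamp_pivot 0.73 [223. 506.] [ 0.5347 -0.0068  0.163 ]
wrist clamp_knob 0.77 [250. 620.] [ 0.5524 -0.0536  0.176 ]
red wrist [370 311  10  20  98] [375.4 322.2] [0.4478 0.0081 0.141 ]
```

View pics/w8c.png

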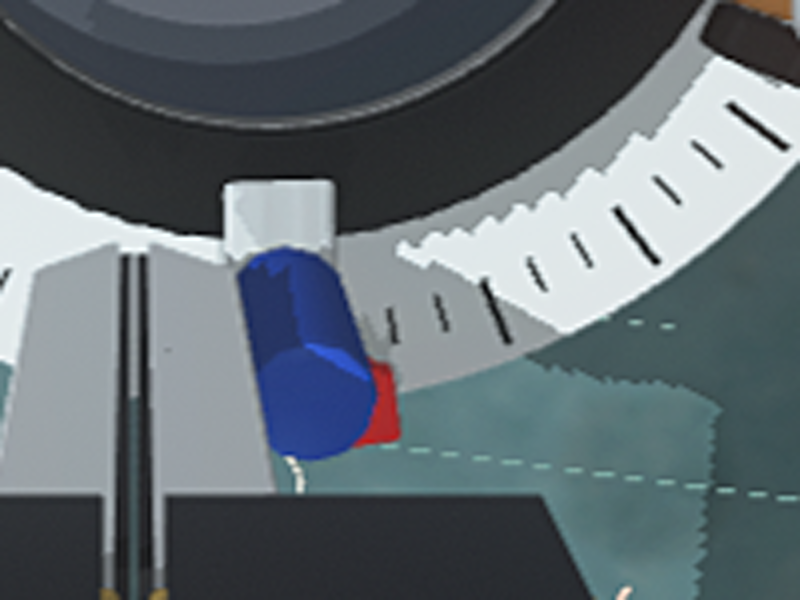

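```bash
python3 - <<'E'
from h import *
# lug via wrist now
A=np.array([.5195,.0757])
ang=lambda p:np.degrees(np.arctan2(A[1]-p[1],A[0]-p[0]))
for pt in((267,349.5),(273.8,349.8)):
    p=at_z("wrist",pt,.153);print("lug",p.round(4),ang(p))
for p in [(.4546,.0171),(.454,.0145),(.4535,.0189),(.4529,.0189)]: print("tab",ang(p))
# ring outer circle fit: black ring pixels, left half points at z=.152
import glob
K=np.array(cams.get_calibration("wrist")["camera_matrix"])
def calib(im_pose): pass
im=cv2.imread("pics/w8.png");g=im.max(2)
E
python3 - <<'E'
import sys;sys.path.insert(0,'.')
from h import *
# red centroids in older wrist pictures: rebuild camera pose from tool pose (constant hand-eye)
s=state();c=cams.get_calibration("wrist");Rc=cv2.Rodrigues(np.array(c["rvec"],float))[0];o=-Rc.T@np.array(c["tvec"],float).ravel();K=np.array(c["camera_matrix"])
M=R.from_quat(s["orientation"],scalar_first=True).as_matrix()
He=M.T@Rc.T;to=M.T@(o-s["tool_pos"])
def xang(x):return np.arctan2(x[1],x[0])
A=np.array([.5195,.0757])
for f,p,x in(("w1",(.41531,.00861,.38165),(1,.001)),("w6",(.46026,.13833,.29569),(.895,-.447)),("w7",(.4504,.07165,.18292),(.951,.310))):
    a=xang(x);Mx=np.array([[np.cos(a),np.sin(a),0],[np.sin(a),-np.cos(a),0],[0,0,-1]])
    i=cv2.imread(f"pics/{f}.png").astype(int);m=((i[...,2]>120)&(i[...,1]<60)&(i[...,0]<60)).astype(np.uint8)
    n,l,st,ce=cv2.connectedComponentsWithStats(m)
    for k in range(1,n):
        if st[k,4]>30:
            d=Mx@He@np.linalg.solve(K,[*ce[k],1]);oo=np.array(p)+Mx@to;w=oo+d*(.141-oo[2])/d[2]
            r=A-w[:2]
            if np.linalg.norm(r)<.13: print(f,st[k],w.round(4),np.linalg.norm(r).round(4),np.degrees(np.arctan2(r[1],r[0])))
E
```

```text
lug [0.4715 0.044  0.153 ] 33.41097934166841
lug [0.4683 0.0417 0.153 ] 33.58019789893952
tab 42.07975065156143
tab 43.056216847524865
tab 40.71548638122942
tab 40.459297960471375
w1 [306 178  13  14 106] [0.4468 0.0115 0.141 ] 0.097 41.442822240252866
w6 [447 172  19  16 192] [0.4479 0.0118 0.141 ] 0.0959 41.756668933440395
w7 [397 299  23  25 350] [0.4468 0.0118 0.141 ] 0.0967 41.32391459331898
```

Emit:
carry_out --pt "0 -0.13 0.49 0 -4" --pt "0 -0.13 0.49 0 -4" --pt "0 0 0 0 0" --pt "0 0 0 0 0"

```text
time_s: 14.55
tool_pos: [0.4557, 0.0444, 0.1813]
orientation: [0.0, 0.939, 0.343, -0.0]
ft_force: [-0.3, 2.4, -0.3]
opening: 0.0003
grasp_force: 0.9
```

```bash
python3 - <<'E'
from h import *
s=state();M=R.from_quat(s["orientation"],scalar_first=True).as_matrix();print(s["time_s"],s["tool_pos"],M.round(3)[:2,0],s["ft_force"])
im=snap("wrist","w9.png")
# lug: bright patch inside the ring, above the knob
hsv=cv2.cvtColor(im,cv2.COLOR_RGB2HSV);g=im.min(2)
A=np.array([.5195,.0757])
for row in range(262,278,3):
    r=g[row,320:380]; c=np.where(r>130)[0]+320
    if len(c): 
        p=at_z("wrist",(row,(c.min()+c.max())/2),.153);print(row,c.min(),c.max(),p.round(4),np.degrees(np.arctan2(A[1]-p[1],A[0]-p[0])))
E
```

```text
14.55 [0.45570333 0.04441477 0.1813197 ] [0.765 0.644] [-0.28193184  2.44424965 -0.26902402]
265 336 362 [0.4768 0.0383 0.153 ] 41.264342471043555
268 336 362 [0.4755 0.0371 0.153 ] 41.27455234083321
271 336 362 [0.4743 0.036  0.153 ] 41.28421981938312
274 336 362 [0.473  0.0348 0.153 ] 41.29338700900167
277 320 379 [0.4718 0.0334 0.153 ] 41.548657421844894
```

Emit:
carry_out --pt "0 0 -0.8 0 0" --pt "0 0 -0.8 0 0" --pt "0 0 0 -5.5 0" --pt "0 -2 0 -5.5 0" --pt "0 -2 0 0 0" --pt "0 0 0 0 0"

```text
time_s: 15.35
tool_pos: [0.4143, 0.0305, 0.2916]
orientation: [0.0, 0.939, 0.343, 0.0]
ft_force: [-0.1, 0.3, -0.7]
opening: 0.0008
grasp_force: 0.0
```

```bash
python3 - <<'E'
from h import *
s=state();M=R.from_quat(s["orientation"],scalar_first=True).as_matrix();print(s["time_s"],s["tool_pos"],M.round(3)[:2,0],s["ft_force"])
im=snap("wrist","w10.png");marks("wrist")
p=cams.mark_of("wrist","tab_nose")[0]["point"];r,c=int(p[0]),int(p[1]);r=max(r,100)
cv2.imwrite("pics/w10c.png",cv2.resize(im[r-100:r+50,c-100:c+100,::-1],(800,600),interpolation=2));print(r-100,c-100)
i=im.astype(int);m=((i[...,0]>120)&(i[...,1]<60)&(i[...,2]<60)).astype(np.uint8);n,l,st,ce=cv2.connectedComponentsWithStats(m)
for k in range(1,n):
    if st[k,4]>15: print(st[k],ce[k],at_z("wrist",ce[k][::-1],.141))
E
```

```text
15.35 [0.41425509 0.03045375 0.29158596] [0.765 0.644] [-0.11292292  0.31061896 -0.65837783]
wrist analyser_axis 0.85 [ 96. 358.] [0.5186 0.0765 0.152 ]
wrist lever_knob 0.66 [196. 361.] [0.4648 0.0287 0.176 ]
wrist lever_knob 0.34 [210. 353.] [0.4533 0.0262 0.176 ]
wrist pointer_tip 0.72 [210. 353.] [0.4511 0.0207 0.146 ]
wrist pointer_tip 0.62 [113. 340.] [0.5011 0.0788 0.146 ]
wrist tab_nose 0.74 [209. 355.] [0.4526 0.0191 0.142 ]
wrist clamp_pivot 0.67 [154. 454.] [ 0.5335 -0.0059  0.163 ]
wrist clamp_knob 0.84 [175. 524.] [ 0.5536 -0.0518  0.176 ]
wrist clamp_knob 0.22 [210. 355.] [0.4549 0.0253 0.176 ]
109 255
[348 210  14  17  72] [355.38888889 219.04166667] [0.44672928 0.01259705 0.141     ]
```

View pics/w10c.png

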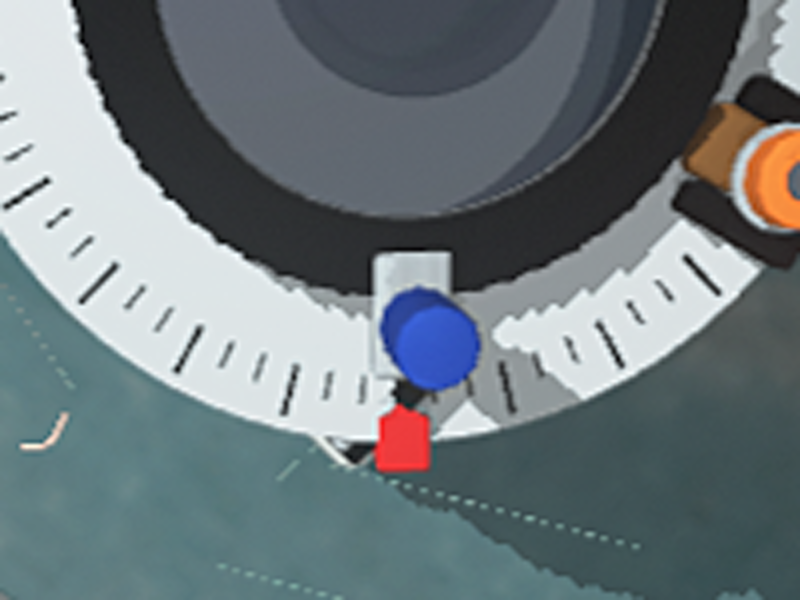

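The pointer meets the tab nose, within about 1°, so the setting is good. Next I'll go to the outer side of the open clamp knob.

Emit:
carry_out --pt "0 0 0 0 -10" --pt "0 0 0 0 -10" --pt "0 0 0 0 -10" --pt "0 0 0 0 -10" --pt "0 0 0 0 -10" --pt "0 0 0 0 -10" --pt "0 0 0 0 -10" --pt "0 0 0 0 0"

```text
time_s: 16.75
tool_pos: [0.415, 0.0309, 0.2912]
orientation: [-0.0, 0.573, 0.819, -0.0]
ft_force: [-0.3, 0.3, -0.1]
opening: 0.0007
grasp_force: 0.0
```

Emit:
carry_out --pt "0 -4 2 0 0" --pt "0 -4 2 0 0" --pt "0 -4 2 0 0" --pt "0 -0.5 1.1 0 0" --pt "0 0 0 5 0" --pt "0 0 0 0 0"

```text
time_s: 17.5
tool_pos: [0.5215, -0.0606, 0.2358]
orientation: [-0.006, 0.573, 0.82, -0.002]
ft_force: [-0.1, -0.4, -0.1]
opening: 0.0007
grasp_force: 0.0
```

```bash
python3 - <<'E'
from h import *
s=state();M=R.from_quat(s["orientation"],scalar_first=True).as_matrix();print(s["time_s"],s["tool_pos"],M.round(3)[:2,0],s["joints"][5],s["ft_force"])
print(M.T@(s["tool_pos"]-np.array([.5352,-.0075,.176])))
im=snap("wrist","w11.png");marks("wrist",["clamp_pivot","clamp_knob"])
E
```

```text
17.5 [ 0.52148311 -0.06062473  0.23577201] [-0.344  0.939] -0.5750198692126797 [-0.08023999 -0.44107397 -0.06622284]
[-0.0447451  -0.03177516 -0.05976034]
wrist clamp_pivot 0.98 [199. 360.] [ 0.5394 -0.0119  0.163 ]
wrist clamp_knob 0.87 [275. 365.] [ 0.5603 -0.0565  0.176 ]
wrist clamp_knob 0.74 [356. 151.] [ 0.4427 -0.164   0.176 ]
```

View pics/w11.png

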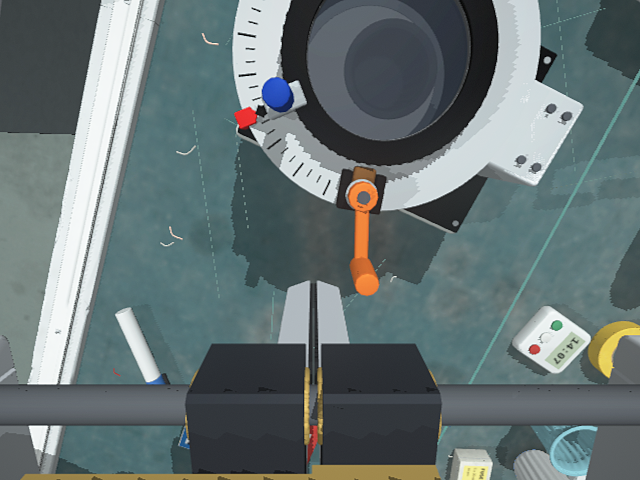

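Emit:
carry_out --pt "0 -0.3 0 3 0" --pt "0 0 0 2.4 0" --pt "0 0 0.5 0 0" --pt "0 0 0.5 0 0" --pt "0 0 0.2 0 0" --pt "0 -0.16 0.43 0 -5" --pt "0 -0.16 0.43 0 -5" --pt "0 0 0 0 0"

```text
time_s: 18.65
tool_pos: [0.5468, -0.0607, 0.189]
orientation: [0.001, 0.499, 0.866, 0.0]
ft_force: [-2.4, -1.5, 1.9]
opening: 0.0005
grasp_force: 1.5
```

```bash
python3 - <<'E'
from h import *
s=state();M=R.from_quat(s["orientation"],scalar_first=True).as_matrix();print(s["time_s"],s["tool_pos"],M.round(3)[:2,0],s["joints"][5],s["ft_force"])
print(M.T@(s["tool_pos"]-np.array([.5352,-.0075,.176])))
im=snap("wrist","w12.png");marks("wrist",["clamp_pivot","clamp_knob"])
E
```

```text
18.65 [ 0.54682569 -0.06069985  0.18904559] [-0.501  0.865] -0.7385805652265834 [-2.37877775 -1.53696826  1.91689306]
[-0.05188281 -0.01660367 -0.01296384]
wrist clamp_pivot 0.58 [197. 339.] [ 0.5331 -0.0103  0.163 ]
wrist clamp_knob 0.58 [293. 352.] [ 0.5624 -0.0474  0.176 ]
```

Emit:
carry_out --pt "0 -0.12 0.43 0.2 -5" --pt "0 -0.12 0.43 0.1 -5" --pt "0 -0.12 0.43 0 -5" --pt "0 -0.15 0.43 0 -5" --pt "0 -0.15 0.43 0 -5" --pt "0 -0.16 0.43 0 -5" --pt "0 -0.16 0.43 0 -5" --pt "0 0 0 0 0"

```text
time_s: 19.8
tool_pos: [0.574, -0.0463, 0.1846]
orientation: [0.0, 0.216, 0.976, -0.0]
ft_force: [-2.3, -1.7, 1.9]
opening: 0.0006
grasp_force: 1.6
```

```bash
python3 - <<'E'
from h import *
s=state();M=R.from_quat(s["orientation"],scalar_first=True).as_matrix();print(s["time_s"],s["tool_pos"],M.round(3)[:2,0],s["joints"][5],s["ft_force"])
print(M.T@(s["tool_pos"]-np.array([.5352,-.0075,.176])))
im=snap("wrist","w13.png");marks("wrist",["clamp_pivot","clamp_knob"])
E
```

```text
19.8 [ 0.57404502 -0.04628844  0.18459835] [-0.907  0.422] -1.3141841936376062 [-2.33514756 -1.73005555  1.91185641]
[-0.05157884 -0.01880411 -0.00856966]
wrist clamp_pivot 0.68 [199. 344.] [ 0.5358 -0.0102  0.163 ]
wrist clamp_knob 0.93 [295. 355.] [ 0.5801 -0.0247  0.176 ]
```

Emit:
carry_out --pt "0 -0.14 0.43 0 -5" --pt "0 -0.14 0.43 0 -5" --pt "0 -0.14 0.43 0 -5" --pt "0 -0.14 0.43 0 -5" --pt "0 -0.14 0.43 0 -5" --pt "0 0 0 0 0"

```text
time_s: 20.7
tool_pos: [0.5862, -0.0278, 0.1845]
orientation: [0.0, -0.001, 1.0, -0.001]
ft_force: [-2.6, -3.2, 1.8]
opening: 0.0004
grasp_force: 2.0
```

```bash
python3 - <<'E'
from h import *
s=state();M=R.from_quat(s["orientation"],scalar_first=True).as_matrix();print(s["time_s"],s["tool_pos"],M.round(3)[:2,0],s["joints"][5],s["ft_force"])
print(M.T@(s["tool_pos"]-np.array([.5352,-.0075,.176])))
im=snap("wrist","w14.png");marks("wrist",["clamp_pivot","clamp_knob"])
E
```

```text
20.7 [ 0.58619643 -0.02777766  0.18446437] [-1.    -0.001] -1.715201951683798 [-2.55124535 -3.22692175  1.7811855 ]
[-0.05097436 -0.02034642 -0.00843225]
wrist clamp_pivot 0.91 [197. 347.] [ 0.5356 -0.0095  0.163 ]
wrist clamp_knob 0.98 [294. 354.] [ 0.5826 -0.0061  0.176 ]
```

Emit:
carry_out --pt "0 0 0.3 0 -3" --pt "0 0 0.3 0 -3" --pt "0 0 0 0 0"

```text
time_s: 21.22
tool_pos: [0.5876, -0.022, 0.1846]
orientation: [0.002, -0.053, 0.999, -0.001]
ft_force: [1.2, -6.1, 0.2]
opening: 0.0005
grasp_force: 2.6
```

Emit:
carry_out --pt "0 0 0.2 0 0" --pt "0 0 0.2 0 0" --pt "0 0 0 0 0"

```text
time_s: 21.6
tool_pos: [0.5875, -0.0198, 0.1847]
orientation: [0.002, -0.052, 0.999, -0.003]
ft_force: [3.2, -9.1, -0.7]
opening: 0.0003
grasp_force: 4.5
```

Force is rising, so I'll push on in small steps until it sits on the stop.

Emit:
carry_out --pt "0 0 0.2 0 0" --pt "0 0 0.2 0 0" --pt "0 0 0 0 0"

```text
time_s: 21.98
tool_pos: [0.5875, -0.0196, 0.1848]
orientation: [0.003, -0.051, 0.999, -0.006]
ft_force: [2.5, -16.7, -0.5]
opening: 0.0004
grasp_force: 8.4
```

Emit:
carry_out --pt "0 0 0.2 0 0" --pt "0 0 0 0 0"

```text
time_s: 22.22
tool_pos: [0.5875, -0.0194, 0.1849]
orientation: [0.003, -0.05, 0.999, -0.008]
ft_force: [3.5, -20.0, -0.5]
opening: 0.0005
grasp_force: 10.3
```

Emit:
carry_out --pt "0 0 -1 0 0" --pt "0 0 -1 0 0" --pt "0 0 0 -5.5 0" --pt "0 3 0 -5.5 0" --pt "0 3 0 -3 0" --pt "0 0 0 0 0"

```text
time_s: 22.98
tool_pos: [0.5279, -0.0369, 0.3288]
orientation: [0.005, -0.054, 0.999, -0.0]
ft_force: [0.4, -0.3, -0.0]
opening: 0.0003
grasp_force: 0.0
```

Emit:
carry_out --pt "0 5 0 0 9" --pt "0 5 0 0 9" --pt "0 5 0 0 9" --pt "0 0 0 0 9" --pt "0 0 0 0 9" --pt "0 0 0 0 9" --pt "0 0 0 0 9" --pt "0 0 0 0 9"

```text
time_s: 23.98
tool_pos: [0.3795, -0.0295, 0.3218]
orientation: [-0.002, 0.545, 0.838, -0.0]
ft_force: [0.2, 1.2, 0.3]
opening: 0.0005
grasp_force: 0.0
```

```bash
python3 - <<'E'
from h import *
s=state();print(s["time_s"],s["tool_pos"],s["orientation"],s["ft_force"])
im=snap("wrist","w15.png");marks("wrist")
E
```

```text
23.975 [ 0.3794733  -0.02946215  0.32180558] [-2.01510374e-03  5.45116436e-01  8.38357925e-01 -7.08315264e-06] [0.16865187 1.24242754 0.30323773]
wrist analyser_axis 0.65 [184. 508.] [0.5191 0.0788 0.152 ]
wrist lever_knob 0.95 [216. 440.] [0.4692 0.0302 0.176 ]
wrist lever_knob 0.56 [171. 446.] [0.4547 0.064  0.176 ]
wrist pointer_tip 0.81 [214. 403.] [0.449  0.0159 0.146 ]
wrist tab_nose 0.44 [214. 406.] [0.4525 0.0164 0.142 ]
wrist clamp_pivot 0.89 [282. 477.] [ 0.5359 -0.0107  0.163 ]
wrist clamp_knob 0.83 [294. 538.] [0.5842 0.0037 0.176 ]
wrist clamp_knob 0.2 [284. 478.] [ 0.5306 -0.0107  0.176 ]
```

View pics/w15.png

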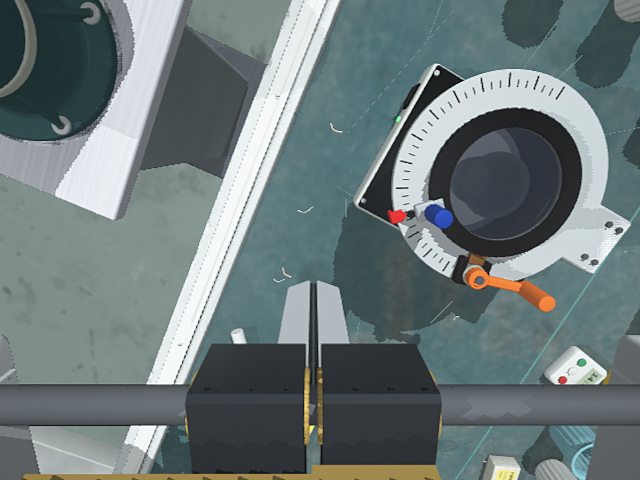

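```bash
python3 - <<'E'
from h import *
s=state();im=cams.capture("wrist").astype(int);r,g,b=im[...,0],im[...,1],im[...,2]
A=np.array([.5195,.0757])
box=np.zeros(r.shape,bool);box[180:245,380:470]=1
for n,m,z in(("tab",(r>120)&(g<60)&(b<60),.141),("knob",(b>90)&(r<80)&(g<90)&(b-g>60),.177)):
    m=m&box;y,x=np.where(m);p=at_z("wrist",(y.mean(),x.mean()),z);d=A-p[:2];print(n,m.sum(),p.round(4),np.linalg.norm(d).round(4),np.degrees(np.arctan2(d[1],d[0])))
for row in range(194,220,2): print(row,im[row,410:450:2].min(1).tolist())
for f in ("scene","side"):
    cams.capture(f);marks(f,["clamp_knob","lever_knob"])
E
```

```text
tab 171 [0.4456 0.0114 0.141 ] 0.098 41.03344884627727
knob 356 [0.4695 0.0299 0.177 ] 0.0678 42.50369985911146
194 [213, 212, 212, 211, 211, 217, 141, 138, 143, 105, 41, 43, 44, 43, 44, 43, 41, 41, 42, 37]
196 [214, 212, 212, 212, 213, 182, 130, 138, 141, 108, 39, 42, 43, 43, 41, 39, 39, 41, 41, 40]
198 [212, 212, 212, 211, 212, 215, 185, 137, 142, 86, 34, 30, 33, 20, 80, 196, 147, 37, 41, 38]
200 [212, 212, 212, 212, 213, 217, 175, 136, 140, 141, 164, 176, 213, 209, 206, 201, 159, 32, 42, 39]
202 [217, 212, 215, 219, 190, 159, 144, 168, 205, 209, 214, 213, 212, 198, 181, 182, 189, 25, 39, 41]
204 [215, 218, 158, 147, 173, 210, 208, 204, 204, 177, 72, 47, 38, 52, 165, 182, 181, 67, 38, 39]
206 [213, 203, 110, 200, 201, 195, 194, 199, 123, 35, 40, 44, 43, 42, 34, 68, 165, 135, 39, 40]
208 [192, 202, 108, 165, 196, 194, 197, 174, 34, 41, 44, 41, 42, 43, 44, 42, 36, 57, 36, 38]
210 [58, 56, 87, 151, 196, 195, 131, 121, 38, 42, 42, 43, 43, 42, 41, 47, 55, 52, 52, 43]
212 [39, 37, 60, 136, 186, 163, 127, 59, 40, 42, 43, 42, 43, 41, 52, 54, 50, 48, 48, 48]
214 [41, 39, 32, 128, 188, 122, 132, 54, 41, 41, 41, 41, 40, 48, 52, 49, 49, 48, 46, 46]
216 [34, 41, 125, 115, 144, 125, 126, 106, 36, 41, 41, 40, 41, 51, 48, 49, 48, 47, 47, 46]
218 [57, 126, 143, 117, 125, 124, 126, 132, 46, 35, 40, 41, 44, 49, 48, 48, 47, 47, 46, 46]
scene clamp_knob 0.73 [212. 317.] [0.5793 0.0038 0.176 ]
scene lever_knob 0.98 [241. 346.] [0.4683 0.026  0.176 ]
side clamp_knob 0.63 [201. 306.] [ 0.5778 -0.0101  0.176 ]
side clamp_knob 0.62 [213. 403.] [ 0.3753 -0.0213  0.176 ]
side lever_knob 0.69 [217. 351.] [0.4731 0.0227 0.176 ]
```

```bash
python3 - <<'E'
from h import *
s=state();c=cams.get_calibration("wrist");Rc=cv2.Rodrigues(np.array(c["rvec"],float))[0];o=-Rc.T@np.array(c["tvec"],float).ravel();K=np.array(c["camera_matrix"])
M=R.from_quat(s["orientation"],scalar_first=True).as_matrix();He=M.T@Rc.T;to=M.T@(o-s["tool_pos"])
A=np.array([.5195,.0757])
for f,p,x in(("w10",(.41426,.03045,.29159),(.765,.644)),("w11",(.52148,-.06062,.23577),(-.344,.939)),("w15",s["tool_pos"],M[:2,0])):
    a=np.arctan2(x[1],x[0]);Mx=np.array([[np.cos(a),np.sin(a),0],[np.sin(a),-np.cos(a),0],[0,0,-1]])
    im=cv2.imread(f"pics/{f}.png")[:,:,::-1].astype(int);r,g,b=im[...,0],im[...,1],im[...,2]
    oo=np.array(p)+Mx@to
    for n,m,z in(("tab",(r>120)&(g<60)&(b<60),.141),("knob",(b>90)&(r<80)&(g<90)&(b-g>60),.177)):
        N,l,st,ce=cv2.connectedComponentsWithStats(m.astype(np.uint8))
        for k in range(1,N):
            if st[k,4]<40: continue
            d=Mx@He@np.linalg.solve(K,[*ce[k],1]);w=oo+d*(z-oo[2])/d[2];e=A-w[:2]
            if np.linalg.norm(e)<.11: print(f,n,st[k,4],w.round(4),np.linalg.norm(e).round(4),np.degrees(np.arctan2(e[1],e[0])).round(2))
E
```

```text
w10 tab 72 [0.4478 0.0115 0.141 ] 0.0963 41.84
w10 knob 379 [0.4684 0.0281 0.177 ] 0.0698 42.96
w11 tab 316 [0.4479 0.0112 0.141 ] 0.0963 42.01
w11 knob 656 [0.4662 0.03   0.177 ] 0.0702 40.65
w15 tab 174 [0.4461 0.0104 0.141 ] 0.0983 41.63
w15 knob 364 [0.4702 0.0292 0.177 ] 0.0678 43.31
```

```bash
python3 -c "
from h import *
print(env.job_done())"
```

```text
the job is handed in; nothing more can be done
None
```

I handed in the job at about 24 s of the 64 s allowed: I opened the clamp to its stop, pushed the pointer to within about 1–2° of the red tab as measured in the images (limit about 3°), pushed the clamp back to its stop, and left the arm clear; no verdict came back.

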